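# Gauge the cell-holder sleeve with a go / no-go plug gauge

## Task

Check the bore of the larger white sleeve with the larger twin-plug gauge: put the long tapered go plug (the end under the square shoulder plate) fully home in the sleeve, take it out, then set the wide flat round no-go plug centrally on the mouth of the same sleeve so that it bears on the rim, and hold it there a moment to see that it is refused. Afterwards stand the gauge upright on the bench again and let go; leave the smaller gauge alone.

Things in the scene. Friction and masses are not known exactly. Their poses are not given: they have to be found in the camera images.
- gauge_grip (a point): Centre of the square aluminium handle (26 x 26 mm, 56 mm tall, sides along x and y) of the larger loose gauge, about 0.35 kg. The gauge stands upright on the bench on its two plugs, 110 mm tall, this point 82 mm above its feet. z up along the handle; x along the cross bar (100 x 22 x 12 mm, top 28 mm below this point), towards the go plug. Best gripped with the fingers closing along x.
- gauge_go (a point): Centre of the foot of the larger gauge's go plug: steel, 28 mm in diameter, its lowest 12 mm tapering to 16 mm, pointing straight down, 38 mm along +x from the handle's axis. A square steel shoulder plate (46 x 46 x 6 mm) above it, its underside 36 mm above this foot, marks this end from above and stops it on the rim of the sleeve.
- gauge_nogo (a point): Centre of the flat foot of the larger gauge's no-go plug: a steel disc 44 mm in diameter and 14 mm thick on a 20 mm stem, pointing straight down, 38 mm along -x from the handle's axis, level with the go plug's foot. Wider than the sleeve's bore.
- sleeve_mouth (a point): Centre of the open mouth, 62 mm above the bench, of the larger white plastic sleeve, fixed upright on a round base (90 mm across, 10 mm thick). Bore 36 mm, 52 mm deep; outside 46 mm; z up. With the go plug home, the no-go plug hangs free beside it. A fixed narrower sleeve (28 mm outside, 48 mm tall, 68 mm base), not to be gauged, stands 130 mm or more away.
- small_gauge_grip (a point): Handle centre of the smaller gauge, a bystander: the same form at six tenths the size, 68 mm tall, 16 mm handle, plugs of 14 and 22 mm, this point 51 mm above the bench. It is to stay where it stands.
Things that resemble listed ones, but are neither listed nor needed, are in the scene too. What is shaped like the part that bears gauge_grip but brown or purple is not meant.

How it is judged:
By the outcome, as a careful person would: the job done as asked, in the order asked, and still so for the second after the job is handed in, with the robot touching nothing.
It also fails if it takes over 54 s, if anything falls off the work surface, if the arm or the gripper's body presses on something with over 40 N, if the wrist force passes 120 N, or if a joint passes its speed limit or range.

## Robot

A 6-joint arm with a two-finger parallel gripper is mounted at the origin on the work surface. World frame = base frame: x ahead of the robot, y to its left, z up, the work surface at z = 0. Lengths are in mm, angles in rad, forces in N, time in s.
With the tool pointing down it reaches from about 425 to 950 mm from the base axis. Payload 3.5 kg.
Tool frame: the origin (TCP) lies between the finger pads; the fingertips stand 14 mm ahead of it and the grasp point (between the pads) lies 5 mm behind it (env.finger_overhang is the distance from the TCP to the fingertips, in mm); z points along the fingers, y is the direction in which the jaws open and shut (so a half turn about z gives the same grasp; the last joint's range is limited). The gripper opens to 85 mm and grips with 20 to 120 N. Pads are 22 mm wide; open, the fingers measure 114 mm over their backs; the gripper's body (76 mm by 85 mm) begins 54 mm behind the grasp point. The pads swing forward as they close: fully open they stand 13 mm farther back than shut.
Start: joints at [0.952, 0.286, 1.577, -0, 1.279, -0.15], TCP at [304.939, 602.178, 245.325] pointing down, gripper open.
Joint ranges: [-2.77, 2.77], [-0.9, 2.22], [0.21, 2.48], [-1.53, 4.67], [0.24, 2.81], [-2.84, 2.84]. Speed limits (rad/s): [2.79, 2.79, 3.14, 3.14, 3.14, 3.14].

## Interface

Orientations are given as a rotation vector (axis times angle).
In Python, from station import env, optics, hand_in, finder gives the robot as it stands.
- The arm moves only by the shell command python3 -m handwheel 'ROWS' [OPENING] [FORCE]. ROWS is JSON, one flat list of numbers, 4 for each row, row after row: the shift along the tool's x, y, z in cm, then the turn about the tool's z in degrees. A call has exactly 5 rows; each row shifts and turns the commanded pose from where the row before left it, along the tool's axes as they then stand; what a row does not reach is not made up. A row lasts 1/8 s, in which the tool goes at most 62.5 mm and 10.7 degrees, less where a joint would pass 70% of its speed; a pose out of reach is approached as far as the arm can. A call is refused whole if a number of a shift passes 6.25 or a number of a turn 10.7, either way. A call with a gripper value outside its range is refused whole. OPENING is the finger opening in cm, from 0 to 8.54, set as the call begins (- or left out, the last holds). The fingers move at their own pace and stop on an object; FORCE is the grip in N (left out, the last holds). Time passes only in rows, so rows that do not move let the fingers close, or fill a call up. It gives the time, the measured TCP pose, the force and the opening at its end, in the units of the state.
- env.state(): the state, without advancing time (a new reading comes with each control period).
- optics.snapshot(name): name is "scene" or "top" or "wrist"; returns a dict with "img" (400x640x3 uint8, blue, green, red), "K" (3x3 intrinsics, pixels), "eye" and "orientation" of the camera in the world. Camera axes: x right, y down, z forward; pixel columns grow to the right and rows downward; lengths in mm; the calibration is good to about 2 mm. A picture is of the moment at which its call begins. There is no depth.
- hand_in(): hands the job in, once; it reports no verdict.
Trained networks look in a picture, given as the dict that the camera call returned (one of the last four; its "shot" number tells which), for a name from the list of things; names that differ only in an ending like _2 or _b are one class to them, and where a whole thing is asked for, a point or a joint stands for the part that bears it (a point fixed in the world has none). Each returns a list of dicts, best first, with "score" (0 to 1); they miss things now and then, are a little off and sometimes report something else, mostly with a low value. They report only what shows in the picture. A call takes as long as a camera call. They do not tell look-alikes from the thing itself.
- finder.spot_in(picture, label): "location" ([x, y, z] in mm, in the coordinates of the camera as it stood for that picture, good to about 4 mm: the middle of the surface that is visible of it).
The state is a dict: "t": time; "joint_positions": joint angles; "dq": joint speeds; "effort": joint torques, N m; "tool_pos": TCP position; "tool_rot": TCP orientation; "wrist_force": force on the tool from outside, world axes, zero at the start; "wrist_torque": the same for the moment, N m; "width": finger opening in mm.
Only numpy, scipy, OpenCV 4.12 (cv2) and the standard library are available. Lean on these libraries where they do the work, as an engineer would, in place of code of your own. Each camera call takes 0.05 s, during which the arm holds its last target. There are 200 camera calls.

## Working session

There is one attempt and no reset: what is moved stays moved. The work goes in short steps, Python scripts to look and compute and a shell command to move; the robot and the scene stay as the last step left them, time stands still between calls to the robot, and variables do not carry over. Pictures are saved under pics/ and viewed, about 8 in all and at most 12, crops included, and the job is handed in when it is done.

```bash
ls; mkdir -p pics
cat > h.py <<'E'
import numpy as np, cv2
from scipy.spatial.transform import Rotation as R
from station import env, optics, hand_in, finder
def Rm(p):
    o=np.array(p["orientation"],float)
    return o if o.shape==(3,3) else R.from_rotvec(o).as_matrix()
def world(p,c): return Rm(p)@np.array(c)+np.array(p["eye"])
def pix(p,w):
    c=Rm(p).T@(np.array(w,float)-np.array(p["eye"])); u=np.array(p["K"])@c; return u[:2]/u[2]
def onz(p,uv,z):
    d=Rm(p)@np.linalg.inv(np.array(p["K"]))@np.array([uv[0],uv[1],1.]); e=np.array(p["eye"]); return e+d*(z-e[2])/d[2]
E
python3 - <<'E'
from h import *
s=env.state();print(s)
for n in ["top","scene"]:
    p=optics.snapshot(n);cv2.imwrite(f"pics/{n}0.png",p["img"]);print(n,np.shape(p["orientation"]),p["eye"],p["K"])
    for l in ["gauge_grip","gauge_go","gauge_nogo","sleeve_mouth","small_gauge_grip"]:
        for r in finder.spot_in(p,l): 
            w=world(p,r["location"]);print(l,round(r["score"],2),w.round(),pix(p,w).round())
E
```

```text
pics
{'t': 0.0, 'joint_positions': array([ 9.51985296e-01,  2.87168868e-01,  1.57817910e+00, -3.32603420e-05,
        1.27859830e+00, -1.49997028e-01]), 'dq': array([-0.00024253,  0.00118017,  0.00120258, -0.00048845, -0.00143888,
       -0.0011221 ]), 'effort': array([ 6.63824740e-04, -4.05965638e+01, -2.92629254e+01, -1.55141743e-04,
        5.67983123e-03, -8.47276681e-06]), 'tool_pos': array([304.59562317, 601.66588798, 243.94386855]), 'tool_rot': array([-0.72947265, -3.05484905,  0.00344506]), 'wrist_force': array([-0.16862942,  0.10204438,  0.13376464]), 'wrist_torque': array([-0.0182098 , -0.00877063,  0.02933126]), 'width': 85.407164086077}
top (3,) [ 406.61547167  -59.15309655 1051.52598503] [[485.8065161    0.         321.16902885]
 [  0.         485.8065161  203.4677904 ]
 [  0.           0.           1.        ]]
gauge_grip 0.88 [ 630. -375.   55.] [488. 166.]
gauge_grip 0.84 [ 339. -142.   56.] [380. 310.]
gauge_grip 0.8 [ 797. -169.   56.] [385.  92.]
gauge_grip 0.72 [ 572. -246.   53.] [427. 195.]
gauge_go 0.97 [ 628. -375.   53.] [487. 167.]
gauge_go 0.87 [ 792. -163.
[... 747 characters left out ...]
0. -387.   54.] [197. 340.]
gauge_grip 0.86 [ 594. -252.   55.] [247. 275.]
gauge_grip 0.58 [ 431. -294.   54.] [184. 240.]
gauge_go 0.89 [ 429. -293.   50.] [185. 241.]
gauge_go 0.87 [ 601. -255.   51.] [249. 279.]
gauge_go 0.79 [ 824. -180.   52.] [365. 333.]
gauge_go 0.78 [ 652. -388.   48.] [198. 343.]
gauge_go 0.56 [ 337. -152.   48.] [220. 194.]
gauge_nogo 0.97 [ 427. -293.   49.] [184. 241.]
gauge_nogo 0.96 [ 652. -385.   54.] [199. 340.]
gauge_nogo 0.65 [ 600. -255.   55.] [248. 277.]
gauge_nogo 0.64 [ 337. -150.   47.] [221. 194.]
sleeve_mouth 0.78 [655.  89.  15.] [386. 225.]
small_gauge_grip 0.61 [ 597. -250.   55.] [249. 275.]
small_gauge_grip 0.55 [ 460. -102.   33.] [269. 214.]
```

View pics/top0.png

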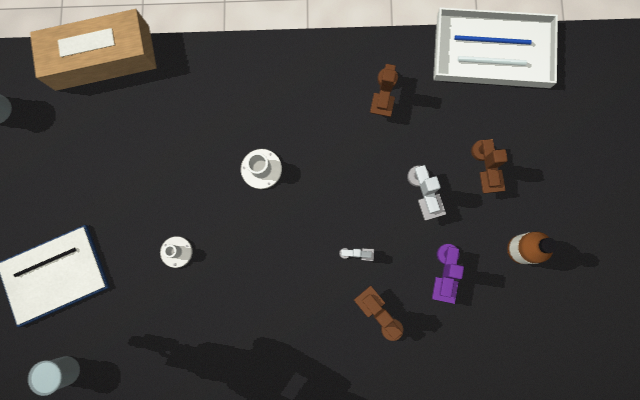

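View pics/scene0.png

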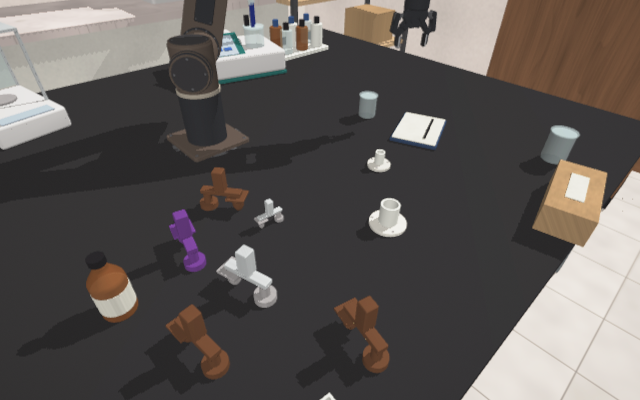

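Gauge candidates in the top view are aluminium at (427,190), brown at (384,92), (490,165) and (380,314), purple at (447,272), and small aluminium at (357,254). I choose the full-size aluminium one, with its square plate at (431,207) and disc at (418,175). The larger sleeve is at (260,168) and the narrow one at (176,251). Next is a close crop of the chosen gauge and the sleeve.

Run:
```python
from h import *
i=cv2.imread("pics/top0.png")
f=lambda x,y:cv2.resize(i[y:y+65,x:x+65],(400,400),interpolation=cv2.INTER_CUBIC)
cv2.imwrite("pics/crop1.png",np.hstack([f(395,158),f(230,138)]))
```

```text
(no output)
```

View pics/crop1.png

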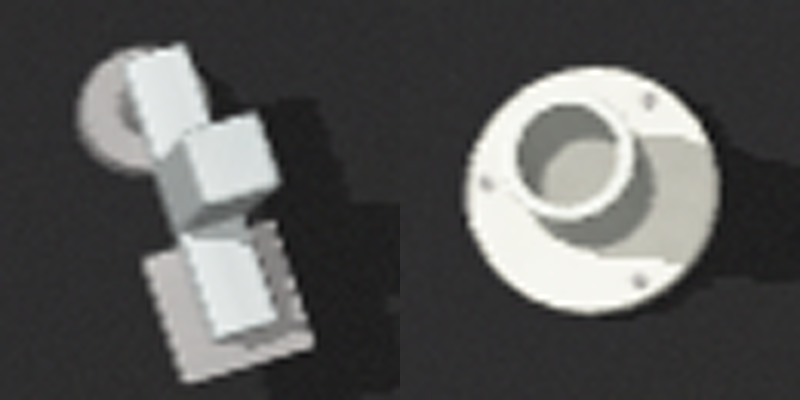

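Run:
```python
from h import *
p=optics.snapshot("top")
k=400/65
W=lambda u,v,x0,y0,z:onz(p,(x0+u/k-.4,y0+v/k-.4),z)
h=W(236,158,395,158,110);g=W(228,302,395,158,42);n=W(143,110,395,158,14)
print(h,g,n,"mid",(g+n)/2,np.hypot(*(g-n)[:2]),"yaw",np.degrees(np.arctan2(*(g-n)[1::-1])))
print("sleeve",W(173,160,230,138,62),W(192,190,230,138,10))
s=env.state();M=R.from_rotvec(s["tool_rot"]).as_matrix();print(M.round(3))
```

```text
[ 585.32109547 -249.32039842  110.        ] [ 548.67839773 -257.88821809   42.        ] [ 621.44063506 -237.08596694   14.        ] mid [ 585.0595164  -247.48709252   28.        ] 75.6774526115462 yaw -164.0451109563499
sleeve [644.47847575 103.56230875  62.        ] [645.81404019 105.23430858  10.        ]
[[-0.892  0.452  0.   ]
 [ 0.452  0.892  0.   ]
 [-0.     0.    -1.   ]]
```

```bash
for k in 1 2 3; do python3 -m handwheel '[-4.23,-4.21,0,0,-4.23,-4.21,0,0,-4.23,-4.21,0,0,-4.23,-4.21,0,0,-4.23,-4.21,0,0]' 8.5 60; done
python3 -m handwheel '[0,0,0,9.42,0,0,0,9.42,0,0,0,9.42,0,0,0,9.42,0,0,0,9.42]'
python3 -m handwheel '[0,0,0,0,0,0,0,0,0,0,0,0,0,0,0,0,0,0,0,0]'
cat > look.py <<'E'
from h import *
import sys
p=optics.snapshot(sys.argv[1]);cv2.imwrite("pics/"+sys.argv[2]+".png",p["img"])
s=env.state();M=R.from_rotvec(s["tool_rot"]).as_matrix();print(s["t"],s["tool_pos"],s["width"],s["wrist_force"],"yaw y",np.degrees(np.arctan2(M[1,1],M[0,1])));print(M.round(3))
np.savez("pics/"+sys.argv[2],K=p["K"],eye=p["eye"],orientation=p["orientation"])
for l in sys.argv[3:]:
    for r in finder.spot_in(p,l):
        w=world(p,r["location"]);print(l,round(r["score"],2),w.round(1),pix(p,w).round())
E
python3 look.py wrist w1 gauge_grip gauge_go gauge_nogo
```

```text
t: 1.27
tool_pos: [398.9, 317.1, 245.7]
tool_rot: [0.729, 3.055, 0.001]
wrist_force: [1.6, -0.8, -0.0]
width: 84.9
t: 1.9
tool_pos: [492.5, 33.5, 245.9]
tool_rot: [0.73, 3.054, 0.0]
wrist_force: [0.4, 0.1, 0.2]
width: 85.0
t: 2.52
tool_pos: [586.1, -249.9, 245.6]
tool_rot: [0.73, 3.055, 0.0]
wrist_force: [-0.4, -0.4, 0.1]
width: 85.0
t: 3.15
tool_pos: [585.7, -247.9, 245.4]
tool_rot: [1.897, 2.504, -0.0]
wrist_force: [-0.4, 0.4, 0.8]
width: 85.0
t: 3.78
tool_pos: [585.7, -247.8, 245.3]
tool_rot: [-1.889, -2.51, 0.0]
wrist_force: [0.3, -0.2, 0.2]
width: 85.1
3.825 [ 585.65064562 -247.85997975  245.29961735] 84.908072463354 [ 0.48097273 -0.0111847  -0.20940403] yaw y 16.053782884879567
[[-0.277  0.961 -0.   ]
 [ 0.961  0.277  0.   ]
 [ 0.    -0.    -1.   ]]
gauge_grip 0.96 [ 632.5 -372.2   52.5] [324. 282.]
gauge_grip 0.94 [ 799.1 -170.3   54. ] [522. 165.]
gauge_grip 0.86 [ 578.1 -242.3   53.6] [310. 172.]
gauge_grip 0.57 [ 423.4 -276.9   51.9] [166. 164.]
gauge_go 0.97 [ 422.4 -282.4   53.7] [164. 168.]
gauge_go 0.82 [ 326.2 -160.8   46.7] [84. 22.]
gauge_go 0.63 [ 581.9 -243.5   57.2] [313. 175.]
gauge_nogo 0.9 [ 800.  -170.7   54.3] [523. 166.]
gauge_nogo 0.63 [ 422.3 -282.1   51. ] [165. 168.]
gauge_nogo 0.6 [ 321.8 -163.    49.2] [78. 23.]
gauge_nogo 0.58 [ 637.3 -373.3   52. ] [327. 283.]
```

View pics/w1.png

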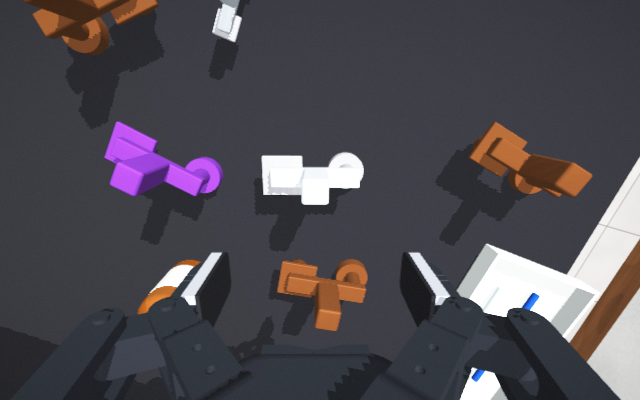

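The white gauge is at (315,180) with its bar horizontal in the picture, so it lines up with the jaw axis. The handle top is around (316,191), and the brown look-alikes are clear of the fingers.

```bash
python3 - <<'E'
from h import *
p=dict(np.load("pics/w1.npz"))
print(onz(p,(315.5,191),110),pix(p,(585.3,-248.5,110)),onz(p,(346,172),14),onz(p,(282,175),42))
E
python3 -m handwheel '[0,0,4,0,0,0,4,0,0,0,2,0,0,0,0,0,0,0,0,0]'
python3 look.py wrist w2
```

```text
[ 585.1719339 -246.0055992  110.       ] [314.89116065 193.51824834] [ 622.55169056 -238.05074842   14.        ] [ 548.43430154 -256.69876052   42.        ]
t: 4.6
tool_pos: [586.7, -248.5, 147.3]
tool_rot: [1.888, 2.507, 0.0]
wrist_force: [0.2, 0.0, 0.7]
width: 85.2
4.65 [ 586.91387581 -248.61552562  147.71453364] 84.94479837146721 [-0.52076691  0.11738466 -0.55546569] yaw y 16.042239334992434
[[-0.276  0.961  0.003]
 [ 0.961  0.276 -0.002]
 [-0.003  0.003 -1.   ]]
```

View pics/w2.png

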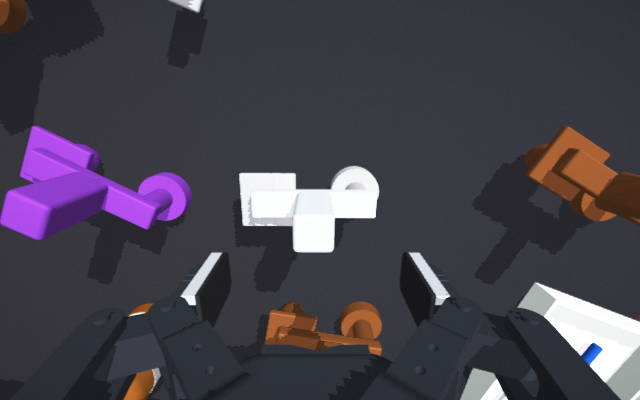

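The handle is at (314,230), midway between the pads (mid about 315). Descend and grip.

```bash
python3 -m handwheel '[0,-0.05,3,0,0,-0.05,2.5,0,0,0,1.4,0,0,0,0,0,0,0,0,0]'
python3 -m handwheel '[0,0,0,0,0,0,0,0,0,0,0,0,0,0,0,0,0,0,0,0]' 1.5 80
python3 -m handwheel '[0,0,0,0,0,0,0,0,0,0,0,0,0,0,0,0,0,0,0,0]'
python3 look.py top t2
```

```text
t: 5.28
tool_pos: [585.7, -248.7, 77.9]
tool_rot: [1.888, 2.507, 0.0]
wrist_force: [-0.7, 0.7, 0.6]
width: 84.8
t: 5.9
tool_pos: [585.0, -248.2, 76.7]
tool_rot: [1.889, 2.509, 0.0]
wrist_force: [1.3, 0.7, 1.4]
width: 25.2
t: 6.52
tool_pos: [585.0, -248.2, 76.7]
tool_rot: [1.889, 2.509, 0.0]
wrist_force: [1.4, 1.0, 3.4]
width: 25.5
6.575 [ 584.99846598 -248.24554203   76.71649395] 25.11446120802844 [1.52946382 1.15410232 3.54239221] yaw y 16.035009263266247
[[-0.276  0.961  0.001]
 [ 0.961  0.276 -0.   ]
 [-0.     0.001 -1.   ]]
```

```bash
python3 -m handwheel '[0,0,-1.5,0,0,0,-3,0,0,0,-3,0,0,0,-3,0,0,0,-1.5,0]'
python3 -m handwheel '[2,1.2,0,0,3.21,1.92,0,0,3.21,1.92,0,0,3.21,1.92,0,0,3.21,1.92,0,0]'
python3 -m handwheel '[3.21,1.92,0,0,3.21,1.92,0,0,3.21,1.92,0,0,3.21,1.92,0,0,3.21,1.92,0,0]'
python3 -m handwheel '[1.25,0.72,0,0,0,0,0,0,0,0,0,0,0,0,0,0,0,0,0,0]'
python3 look.py wrist w3 gauge_grip sleeve_mouth; python3 look.py top t3 gauge_go gauge_nogo gauge_grip
python3 -c "
import cv2,numpy as np
t=cv2.imread('pics/t3.png');w=cv2.imread('pics/w3.png')
cv2.imwrite('pics/c3.png',np.hstack([cv2.resize(t[100:220,200:320],(400,400),interpolation=2),w[:,100:500]]))"
```

```text
t: 7.2
tool_pos: [584.5, -248.3, 197.4]
tool_rot: [1.889, 2.509, -0.0]
wrist_force: [-0.3, 0.0, -4.2]
width: 25.1
t: 7.82
tool_pos: [627.9, -78.2, 193.7]
tool_rot: [-1.886, -2.507, 0.002]
wrist_force: [0.2, -0.3, -3.8]
width: 25.0
t: 8.45
tool_pos: [675.4, 102.3, 193.5]
tool_rot: [-1.886, -2.507, 0.004]
wrist_force: [-0.7, -0.1, -4.3]
width: 25.1
t: 9.07
tool_pos: [680.4, 112.8, 196.5]
tool_rot: [1.891, 2.508, -0.0]
wrist_force: [-0.1, -0.7, -3.7]
width: 25.1
9.125 [680.4452864  112.96129438 196.47279862] 24.717907882266708 [ 0.12031782 -0.41142014 -4.15544167] yaw y 15.974475428555918
[[-0.275  0.961  0.   ]
 [ 0.961  0.275 -0.   ]
 [-0.     0.    -1.   ]]
gauge_grip 0.95 [ 371.6 -117.4   23.1] [ 13. 294.]
gauge_grip 0.75 [ 385.1 -259.8   20.2] [ 28. 383.]
sleeve_mouth 0.6 [645.2 118.9  14.8] [285. 167.]
9.275 [680.44793081 113.45614946 196.45968712] 25.27440856087409 [ 0.07930871 -0.12704711 -3.69830283] yaw y 16.012645285337324
[[-0.276  0.961  0.   ]
 [ 0.961  0.276 -0.   ]
 [-0.     0.    -1.   ]]
gauge_go 0.96 [ 404.6 -281.3   53. ] [448. 276.]
gauge_go 0.95 [ 338.7 -142.5   55.2] [380. 311.]
gauge_go 0.77 [ 632.2 -375.3   56.2] [488. 165.]
gauge_go 0.73 [ 792.8 -166.9   52. ] [384.  94.]
gauge_go 0.69 [634.   94.9 161.4] [254. 157.]
gauge_nogo 0.88 [639.5  95.2 158.9] [254. 154.]
gauge_nogo 0.82 [ 408.6 -281.8   54.4] [448. 274.]
gauge_nogo 0.81 [ 797.6 -165.3   53.3] [383.  92.]
gauge_nogo 0.7 [ 627.3 -382.8   50. ] [491. 168.]
gauge_nogo 0.55 [ 337.9 -133.5   52.4] [375. 311.]
gauge_grip 0.88 [ 796.3 -167.8   52.9] [385.  93.]
gauge_grip 0.8 [ 631.4 -376.7   50.9] [488. 166.]
gauge_grip 0.72 [ 404.8 -283.2   54.4] [449. 276.]
gauge_grip 0.64 [638.4  94.3 157.4] [254. 155.]
gauge_grip 0.57 [ 339.6 -140.6   56.7] [379. 310.]
gauge_grip 0.39 [ 454.1 -105.8   35.5] [360. 254.]
```

View pics/c3.png

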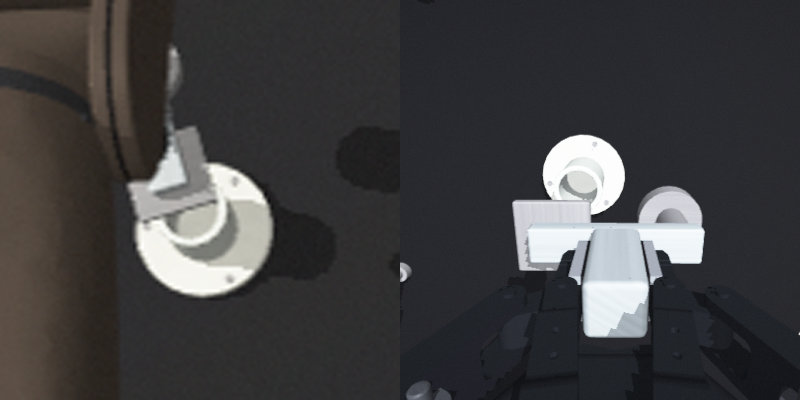

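Run:
```python
from h import *
p=dict(np.load("pics/w3.npz"));q=dict(np.load("pics/t3.npz"))
print("base",onz(p,(284,175.5),10),"plate",onz(p,(252.5,235),162),"disc",onz(p,(370,217),134))
c=np.array([644.5,104.,0]);a=np.linspace(0,6.28,50)
# overlays: rim circles (outer, inner), base ; expected plate square
iw=cv2.imread("pics/w3.png");it=cv2.imread("pics/t3.png")
def draw(im,p,pts,col,s,o):
    u=np.array([(pix(p,x)-o)*s for x in pts]).round().astype(int);cv2.polylines(im,[u],False,col,1)
ow=np.array([210,110]);ot=np.array([225,125])
W=cv2.resize(iw[110:310,210:410],(600,600),interpolation=2)[:, :];T=cv2.resize(it[125:200,225:300],(600,600),interpolation=2)
for im,pp,o,s in((W,p,ow,3),(T,q,ot,8)):
    for r,z,col in((23,62,(0,0,255)),(18,62,(0,255,0)),(45,10,(255,0,0))):
        draw(im,pp,[c+[r*np.cos(t),r*np.sin(t),z] for t in a],col,s,o)
    h=np.array([680.4,113.2,0]);ex=np.array([-.961,-.276,0]);ey=np.array([.276,-.961,0])
    g=h+38*ex
    draw(im,pp,[g+23*i*ex+23*j*ey+[0,0,161.8] for i,j in((1,1),(1,-1),(-1,-1),(-1,1),(1,1))],(0,255,255),s,o)
cv2.imwrite("pics/ov.png",cv2.resize(np.hstack([W,T]),(800,400),interpolation=3))
```

```text
base [646.22504713 108.23448246  10.        ] plate [643.02259306 105.2867501  162.        ] disc [715.37135663 126.78884066 134.        ]
```

View pics/ov.png

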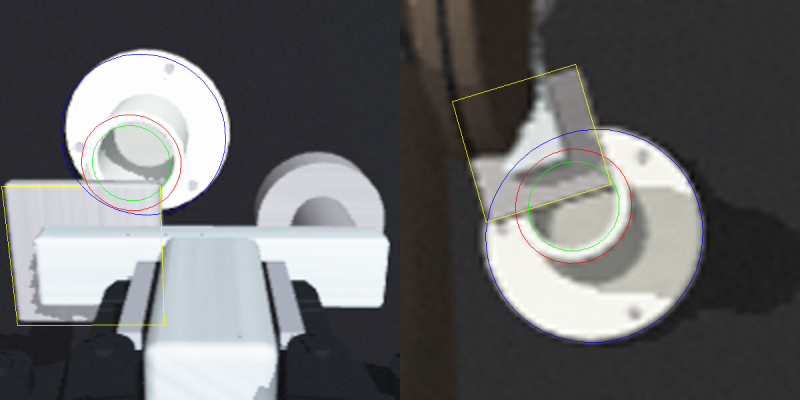

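Top view and kinematics agree. The wrist view shifts plate and sleeve alike, so the relative correction is about (+2,+2) mm.

```bash
python3 -m handwheel '[0.14,0.23,2,0,0,0,2,0,0,0,1,0,0,0,0,0,0,0,0,0]'
python3 -m handwheel '[0,0,0.6,0,0,0,0.6,0,0,0,0.6,0,0,0,0.6,0,0,0,0,0]'; python3 look.py scene s4
python3 -c "
import cv2
t=cv2.imread('pics/s4.png');cv2.imwrite('pics/s4c.png',cv2.resize(t[130:270,320:460],(560,560),interpolation=2))"
```

```text
t: 10.05
tool_pos: [682.7, 115.8, 146.9]
tool_rot: [1.889, 2.509, 0.001]
wrist_force: [0.7, -0.3, -3.1]
width: 24.9
t: 10.68
tool_pos: [681.6, 115.7, 121.2]
tool_rot: [-1.889, -2.508, 0.002]
wrist_force: [0.8, 0.0, -4.1]
width: 24.9
10.725 [681.98213368 115.77993256 121.76333524] 25.19503222680223 [ 0.15133647 -0.74987175 -4.51328642] yaw y 16.03802908157417
[[-0.276  0.961 -0.001]
 [ 0.961  0.276  0.   ]
 [ 0.    -0.001 -1.   ]]
```

View pics/s4c.png

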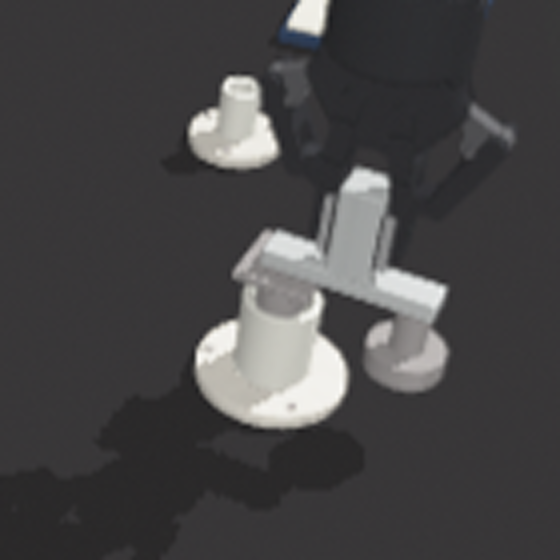

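The plug is in the bore with no side force. About 19 mm remains to the shoulder.

```bash
python3 -m handwheel '[0,0,0.6,0,0,0,0.5,0,0,0,0.4,0,0,0,0.2,0,0,0,0,0]'
python3 -m handwheel '[0,0,0.1,0,0,0,0.1,0,0,0,0.1,0,0,0,0,0,0,0,0,0]'
```

```text
t: 11.35
tool_pos: [682.1, 115.8, 105.1]
tool_rot: [-1.89, -2.509, 0.0]
wrist_force: [-0.2, 0.1, -4.2]
width: 24.9
t: 11.98
tool_pos: [682.4, 115.8, 102.8]
tool_rot: [1.89, 2.509, 0.0]
wrist_force: [-0.9, -0.4, -1.8]
width: 25.1
```

Contact is just beginning at the expected height, so press home gently.

```bash
python3 -m handwheel '[0,0,0.1,0,0,0,0,0,0,0,0,0,0,0,0,0,0,0,0,0]'
python3 -m handwheel '[0,0,0.05,0,0,0,0,0,0,0,0,0,0,0,0,0,0,0,0,0]'; python3 look.py scene s5
python3 -c "
import cv2
t=cv2.imread('pics/s5.png');cv2.imwrite('pics/s5c.png',cv2.resize(t[170:250,340:440],(750,600),interpolation=2))"
```

```text
t: 12.6
tool_pos: [682.5, 115.8, 102.7]
tool_rot: [1.889, 2.51, 0.0]
wrist_force: [-2.8, 0.3, 5.8]
width: 25.1
t: 13.22
tool_pos: [682.5, 115.8, 102.6]
tool_rot: [1.889, 2.51, -0.0]
wrist_force: [-3.4, 0.2, 7.1]
width: 25.6
13.275 [682.48962534 115.81828023 102.6463425 ] 25.238096254386438 [-4.16854551 -1.13961351  7.55452566] yaw y 16.052521784674482
[[-0.277  0.961  0.   ]
 [ 0.961  0.277 -0.   ]
 [-0.     0.    -1.   ]]
```

View pics/s5c.png

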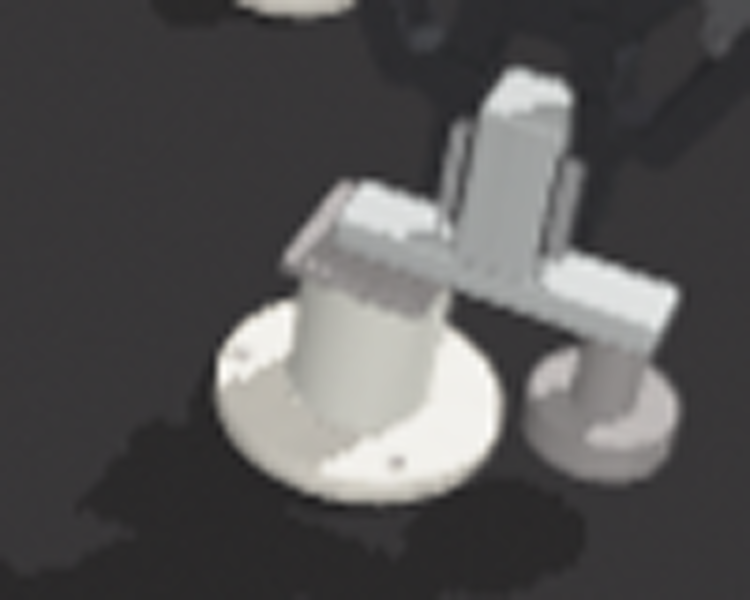

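The shoulder plate sits flat on the rim at the expected height (foot at 26 mm) under about 11 N, with the no-go hanging free. Lift out and shift 76 mm along tool −y.

```bash
python3 -m handwheel '[0,0,-0.5,0,0,0,-1.5,0,0,0,-2,0,0,0,-1.8,0,0,0,0,0]'
python3 -m handwheel '[0,-1.3,0,0,0,-2.5,0,0,0,-2.5,0,0,0,-1.3,0,0,0,0,0,0]'
python3 -m handwheel '[0,0,0,0,0,0,0,0,0,0,0,0,0,0,0,0,0,0,0,0]'
python3 look.py wrist w6; python3 look.py scene s6; python3 look.py top t6
python3 - <<'E'
from h import *
c=np.array([645.,104.5,0]);a=np.linspace(0,6.28,60)
h=env.state()["tool_pos"];n=np.array([h[0]+36.5,h[1]+10.5,0]);f=h[2]-76.7;print(n,f)
out=[]
for nm in("w6","s6","t6"):
    p=dict(np.load(f"pics/{nm}.npz"));im=cv2.imread(f"pics/{nm}.png")
    u=pix(p,c+[0,0,60]);w=60 if nm=="w6" else 30
    o=np.clip((u-w).astype(int),0,[640-2*w,400-2*w]);s=400/(2*w)
    im=cv2.resize(im[o[1]:o[1]+2*w,o[0]:o[0]+2*w],(400,400),interpolation=2)
    for k,r,z,col in((c,23,62,(0,0,255)),(c,45,10,(255,0,0)),(n,22,f,(0,255,255)),(n,22,f+14,(0,255,0))):
        cv2.polylines(im,[np.array([(pix(p,k+[r*np.cos(t),r*np.sin(t),z])-o)*s for t in a]).round().astype(int)],False,col,1)
    out.append(im)
cv2.imwrite("pics/ov6.png",np.hstack(out[:2]));cv2.imwrite("pics/ov6t.png",out[2])
E
```

```text
t: 13.9
tool_pos: [684.1, 115.8, 162.6]
tool_rot: [1.887, 2.505, 0.006]
wrist_force: [0.4, 0.3, -4.6]
width: 25.1
t: 14.52
tool_pos: [608.1, 94.6, 158.3]
tool_rot: [-1.89, -2.509, 0.001]
wrist_force: [-0.5, -0.2, -4.1]
width: 25.3
t: 15.15
tool_pos: [609.3, 94.8, 158.7]
tool_rot: [-1.89, -2.51, 0.0]
wrist_force: [0.1, 0.3, -3.2]
width: 25.3
15.2 [609.24068319  94.81782079 158.78463333] 24.899577751204344 [ 0.01433254  0.09239252 -4.58345095] yaw y 16.042677841209066
[[-0.276  0.961 -0.   ]
 [ 0.961  0.276  0.   ]
 [ 0.    -0.    -1.   ]]
15.25 [609.21864812  94.78299278 158.79991568] 24.728724284733445 [-0.32563772 -0.5375445  -3.50191979] yaw y 16.03907709524832
[[-0.276  0.961 -0.   ]
 [ 0.961  0.276 -0.   ]
 [ 0.    -0.    -1.   ]]
15.3 [609.19817444  94.78731846 158.80402315] 25.561838309214263 [-0.84572538  0.01113455 -4.21623466] yaw y 16.040163273897306
[[-0.276  0.961 -0.   ]
 [ 0.961  0.276  0.   ]
 [ 0.    -0.    -1.   ]]
[645.69817444 105.28731846   0.        ] 82.10402315374263
```

View pics/ov6.png

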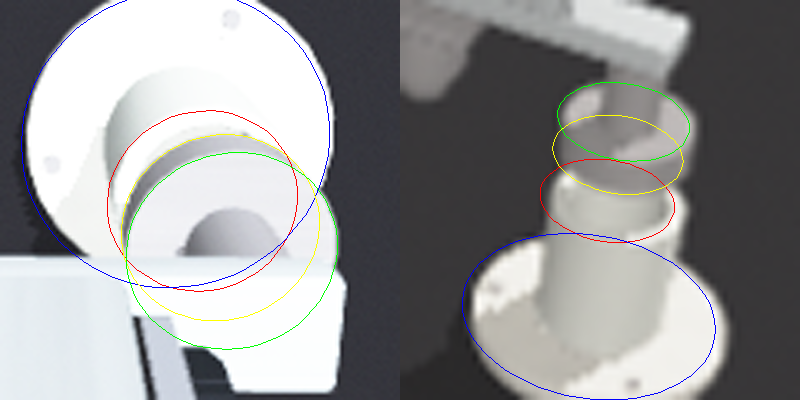

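Both views put the disc within about 1 mm of the sleeve axis, so nudge +0.8 mm in tool y. Then lower onto the rim in small steps.

```bash
python3 -m handwheel '[0,0.08,0.5,0,0,0,0.5,0,0,0,0.4,0,0,0,0.3,0,0,0,0.1,0]'
python3 -m handwheel '[0,0,0.1,0,0,0,0.1,0,0,0,0,0,0,0,0,0,0,0,0,0]'
```

```text
t: 15.92
tool_pos: [609.8, 95.0, 140.4]
tool_rot: [-1.89, -2.509, 0.001]
wrist_force: [-0.1, 0.1, -3.5]
width: 25.0
t: 16.55
tool_pos: [610.0, 95.0, 138.9]
tool_rot: [1.89, 2.51, 0.0]
wrist_force: [-0.1, -0.2, -3.5]
width: 25.1
```

```bash
python3 -m handwheel '[0,0,0.1,0,0,0,0,0,0,0,0,0,0,0,0,0,0,0,0,0]'
python3 -m handwheel '[0,0,0.1,0,0,0,0,0,0,0,0,0,0,0,0,0,0,0,0,0]'
```

```text
t: 17.18
tool_pos: [610.2, 95.0, 138.5]
tool_rot: [1.889, 2.509, 0.0]
wrist_force: [-2.6, 0.5, 2.8]
width: 25.1
t: 17.8
tool_pos: [610.2, 95.0, 138.5]
tool_rot: [1.889, 2.51, 0.0]
wrist_force: [-5.0, -0.7, 7.5]
width: 24.7
```

```bash
python3 -m handwheel '[0,0,0.05,0,0,0,0,0,0,0,0,0,0,0,0,0,0,0,0,0]'
python3 -m handwheel '[0,0,0,0,0,0,0,0,0,0,0,0,0,0,0,0,0,0,0,0]'
python3 look.py scene s7; python3 look.py wrist w7
python3 -c "
import cv2,numpy as np
t=cv2.imread('pics/s7.png');w=cv2.imread('pics/w7.png');cv2.imwrite('pics/c7.png',np.hstack([cv2.resize(t[160:250,340:430],(400,400),interpolation=2),w[50:250,200:400].repeat(2,0).repeat(2,1)]))"
```

```text
t: 18.42
tool_pos: [610.2, 95.0, 138.5]
tool_rot: [1.889, 2.51, -0.0]
wrist_force: [-6.5, -0.7, 8.5]
width: 25.1
t: 19.05
tool_pos: [610.2, 95.0, 138.5]
tool_rot: [1.889, 2.51, -0.0]
wrist_force: [-5.8, -0.8, 7.8]
width: 25.3
19.1 [610.22719339  95.00025168 138.49092785] 25.26787012031433 [-5.57468227 -0.81794524  9.84582399] yaw y 16.052771552047915
[[-0.277  0.961  0.   ]
 [ 0.961  0.277 -0.   ]
 [-0.     0.    -1.   ]]
19.15 [610.22377508  95.01305032 138.48071861] 24.814769224970973 [-5.99826797 -0.85470173  8.82774765] yaw y 16.053233542895075
[[-0.277  0.961  0.   ]
 [ 0.961  0.277 -0.   ]
 [-0.     0.    -1.   ]]
```

View pics/c7.png

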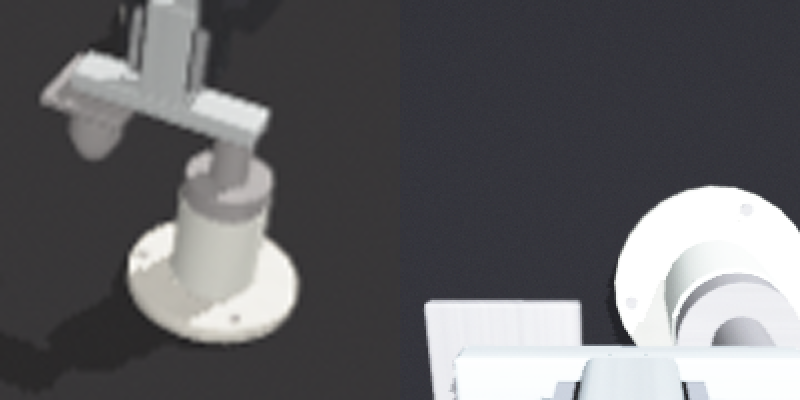

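The no-go disc bears flat on the rim, centred within about 1–2 mm. It was refused at 138.5 mm TCP height, with the foot at 62 mm, for 1.5 s or more. Return it to its original spot.

```bash
python3 -m handwheel '[0,0,-0.8,0,0,0,-2,0,0,0,-2,0,0,0,-1.2,0,0,0,0,0]'
python3 -m handwheel '[-2,-0.74,0,0,-3.23,-1.19,0,0,-3.23,-1.19,0,0,-3.23,-1.19,0,0,-3.23,-1.19,0,0]'
python3 -m handwheel '[-3.23,-1.19,0,0,-3.23,-1.19,0,0,-3.23,-1.19,0,0,-3.23,-1.19,0,0,-3.23,-1.19,0,0]'
python3 -m handwheel '[-1.23,-0.43,0,0,0,0,0,0,0,0,0,0,0,0,0,0,0,0,0,0]'
python3 -m handwheel '[0,0,2,0,0,0,3,0,0,0,2.5,0,0,0,2,0,0,0,0.8,0]'
python3 -m handwheel '[0,0,0,0,0,0,0,0,0,0,0,0,0,0,0,0,0,0,0,0]'
```

```text
t: 19.77
tool_pos: [611.0, 95.0, 198.5]
tool_rot: [1.888, 2.507, 0.004]
wrist_force: [-0.5, 0.6, -3.9]
width: 25.4
t: 20.4
tool_pos: [597.3, -65.6, 195.1]
tool_rot: [-1.89, -2.508, 0.002]
wrist_force: [0.9, 1.1, -4.9]
width: 25.3
t: 21.02
tool_pos: [584.5, -237.1, 195.0]
tool_rot: [-1.889, -2.507, 0.001]
wrist_force: [1.5, 0.9, -4.1]
width: 25.5
t: 21.65
tool_pos: [585.2, -247.4, 196.4]
tool_rot: [1.888, 2.511, 0.0]
wrist_force: [-0.4, -0.4, -4.0]
width: 25.1
t: 22.28
tool_pos: [584.0, -247.5, 90.8]
tool_rot: [-1.888, -2.507, 0.0]
wrist_force: [-0.6, 0.0, -3.1]
width: 25.0
t: 22.9
tool_pos: [585.2, -248.3, 93.7]
tool_rot: [1.889, 2.509, 0.0]
wrist_force: [-0.6, -1.3, -3.7]
width: 25.1
```

Contact is expected at about 76.7, so 17 mm is left.

```bash
python3 -m handwheel '[0,0,0.6,0,0,0,0.5,0,0,0,0.3,0,0,0,0.1,0,0,0,0,0]'
python3 -m handwheel '[0,0,0.1,0,0,0,0.1,0,0,0,0,0,0,0,0,0,0,0,0,0]'
```

```text
t: 23.52
tool_pos: [585.0, -248.3, 78.2]
tool_rot: [-1.89, -2.51, 0.0]
wrist_force: [0.2, -0.6, -4.4]
width: 24.9
t: 24.15
tool_pos: [585.3, -248.4, 76.7]
tool_rot: [1.889, 2.509, 0.0]
wrist_force: [-1.0, -0.1, -1.2]
width: 25.3
```

```bash
python3 -m handwheel '[0,0,0.04,0,0,0,0,0,0,0,0,0,0,0,0,0,0,0,0,0]'
python3 -m handwheel '[0,0,0,0,0,0,0,0,0,0,0,0,0,0,0,0,0,0,0,0]' 6
python3 -m handwheel '[0,0,-1,0,0,0,-2,0,0,0,-3,0,0,0,-4,0,0,0,-4,0]'
python3 -m handwheel '[0,0,-3,0,0,0,0,0,0,0,0,0,0,0,0,0,0,0,0,0]'
python3 look.py scene s8;python3 look.py wrist w8
python3 -c "
import cv2,numpy as np
t=cv2.imread('pics/s8.png');w=cv2.imread('pics/w8.png');cv2.imwrite('pics/c8.png',np.hstack([cv2.resize(t[150:330,180:420],(533,400),interpolation=2),w[50:250,200:333].repeat(2,0).repeat(2,1)]))"
```

```text
t: 24.78
tool_pos: [585.4, -248.4, 76.7]
tool_rot: [1.889, 2.509, 0.0]
wrist_force: [-0.8, 1.4, 4.9]
width: 25.2
t: 25.4
tool_pos: [585.0, -248.3, 75.8]
tool_rot: [-1.89, -2.51, 0.0]
wrist_force: [-0.3, -0.2, 0.4]
width: 60.2
t: 26.02
tool_pos: [585.3, -248.3, 219.2]
tool_rot: [1.888, 2.508, 0.0]
wrist_force: [1.3, -0.2, 0.3]
width: 59.9
t: 26.65
tool_pos: [584.5, -247.9, 244.2]
tool_rot: [-1.888, -2.507, 0.0]
wrist_force: [0.0, 0.4, -0.5]
width: 59.8
26.7 [ 584.63692457 -248.02149378  244.56329926] 60.1865987416843 [0.0123084  0.47141585 0.23350397] yaw y 16.037532649784627
[[-0.276  0.961 -0.002]
 [ 0.961  0.276  0.001]
 [ 0.002 -0.002 -1.   ]]
26.75 [ 584.76664539 -248.09460763  244.88507748] 59.99095012189247 [ 0.43860107 -0.04303278 -0.50773565] yaw y 16.04033511516826
[[-0.276  0.961 -0.001]
 [ 0.961  0.276  0.001]
 [ 0.001 -0.001 -1.   ]]
```

View pics/c8.png

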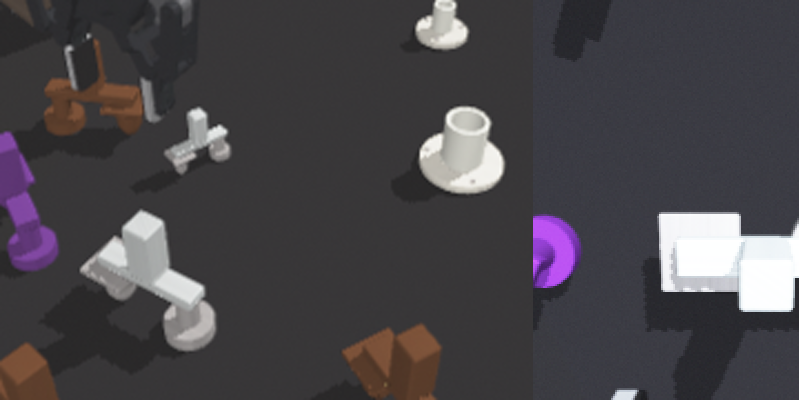

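The gauge stands upright at its original spot, the gripper is clear, and the small gauge has not moved.

```bash
python3 -c "from station import hand_in;print(hand_in())"
```

```text
the job is handed in; nothing more can be done
None
```

I gauged the larger white sleeve with the larger aluminium gauge in the order asked and handed the job in at about 27 s.

- **Go plug:** it went fully home. The shoulder sat on the rim with the foot at about 26 mm above the bench, pressed at about 11 N, with the no-go plug hanging free beside it.
- **No-go plug:** it was set on the rim of the same sleeve and refused. The foot stayed at about 62 mm for roughly 1.5–2 s under about 11–13 N.
- **Gauge afterwards:** it is back at its original spot. The last pictures show it standing upright, with the gripper about 110 mm above the handle's middle and touching nothing. The smaller gauge looks where it was.

**Disagreement:** the wrist and scene cameras differed by 2–4 mm from the top view on absolute position, so I aligned from relative offsets. The no-go plug is probably 1–2 mm off centre on the sleeve. I judged that good enough and did not reset it.

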